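# Brush out the pot and swap it with the candle

## Robot

A 7-joint arm with a two-finger parallel gripper is mounted at the origin on a cart in front of the work surface, level with it; the furniture and walls round the work are solid. World frame = base frame: x ahead of the robot, y to its left, z up, the work surface at z = 0. Lengths are in m, angles in rad, forces in N, time in s.
With the tool pointing down it reaches from about 0.425 to 0.875 m from the base axis. Payload 4.7 kg.
Tool frame: the origin (TCP) lies at the very end of the fingers, on their centre line; the grasp point (between the pads) lies 19 mm behind it; z points along the fingers, y is the line along which they close (so a half turn about z gives the same grasp; the last joint's range is limited). The gripper opens to 87 mm and grips with 3 to 60 N. Pads are 19 mm wide; open, the fingers measure 117 mm over their backs; the gripper's body (75 mm by 190 mm) begins 51 mm behind the grasp point.
Start: joints at [-1.117, 0.321, -0.07, 1.45, 0.023, 1.371, -0.057], TCP at [0.277, 0.588, 0.223] pointing down, gripper open.
Joint ranges: [-2.86, 2.86], [-0.3, 2.09], [-1.38, 1.24], [0.06, 2.45], [-1.56, 4.7], [0.09, 2.05], [-2.69, 2.69]. Speed limits (rad/s): [2.57, 2.57, 3.14, 3.14, 3.14, 3.14, 3.14].

## Interface

Orientations are given as a rotation vector (axis times angle).
In Python, from bench import ctrl gives the robot as it stands.
- The arm moves only by the shell command python3 -m jog 'ROWS' [FORCE]. ROWS is JSON, a list that holds one entry, the list of rows, each a list of 7 numbers: the shift along the tool's x, y, z in mm, then the turn, a rotation vector about the tool's x, y, z in degrees, then the finger opening in mm, from 0 to 87. A call has 1 to 10 rows; each row is the pose to reach, as a shift and turn from the pose commanded when the call began, along the tool's axes at that moment; what a row does not reach only later rows make up. A row lasts 1/10 s, in which the tool goes at most 50 mm and 8.59 degrees, less where a joint would pass 70% of its speed; a pose out of reach is approached as far as the arm can. A call with a gripper value outside its range is refused whole. The fingers move at their own pace and stop on an object; FORCE is the grip in N (left out, the last holds). Time passes only in rows, so rows that repeat a pose let the fingers close. It gives the time, the measured TCP pose, the force, the opening and the grip force at its end, in the units of the state.
- ctrl.get_state(): the state, without advancing time (a new reading comes with each control period).
- ctrl.get_image(name): name is "side" or "top" or "wrist"; returns a dict with "image" (420x560x3 uint8, red, green, blue), "depth" (420x560 float32, m along the optical axis (not along the pixel's ray), 0 where there is no reading), "fov_y" (degrees; the focal length in pixels is half the picture's height over the tangent of half this angle, whatever the lens; pixels are square), "cx", "cy" (the principal point, pixels), "rvec" (rotation vector, rad) and "tvec" (3), from world to camera coordinates, as OpenCV has them. Camera axes: x right, y down, z forward; pixel columns grow to the right and rows downward; lengths in m; the calibration is good to about 2 mm. A picture is of the moment at which its call begins.
- ctrl.close_job(): hands the job in; it is judged then, once.
The state is a dict: "time": time; "joint_positions": joint angles; "qd": joint speeds; "joint_torque": joint torques, N m; "position": TCP position; "tool_rot": TCP orientation; "ft_force": force on the tool from outside, world axes, zero at the start; "torque": the same for the moment, N m; "grip_width": opening from 0.0 (shut) to 1.0 (fully open); "grip_force": force on a finger pad.
Only numpy, scipy, OpenCV 4.12 (cv2) and the standard library are available. Lean on these libraries where they do the work, as an engineer would, in place of code of your own. Each camera call takes 0.05 s, during which the arm holds its last target. There are 200 camera calls.

## Task

The candle jar and the white pot stand on each other's coasters on this display. First brush out the pot where it stands with the bottle brush, three full strokes down to the bottom and up to the rim, and hang the brush back in its holder; then swap the two by way of the cork mat, parking one of them upright on its middle meanwhile, so that the candle jar ends upright on the middle of the round wooden coaster and the pot upright on the middle of the square stone one. In the end all the tealights that stand about (some may be in the way on the mat) lie flat and wick up on the floor of the wooden tray, and the other things on the table are left alone.

Things in the scene. Friction and masses are not known exactly. Their poses are not given: they have to be found in the camera images.
- candle: open amber glass candle jar, solid to the touch, 57 mm across, 78 mm tall, 0.24 kg; origin at the centre of its underside, z up. It starts on the square stone coaster
- pot: white ceramic straight-sided pot, open at the top: 64 mm across outside, 56 mm inside, 85 mm tall, wall 4 mm, floor 5 mm thick, 0.25 kg; origin at the centre of its underside, z up. It starts on the round wooden coaster
- brush: bottle brush, 166 mm long, 0.09 kg; origin at the tip of the bristles on its axis, z along the axis from tip to handle. Grey bristle head 33 mm across (stiff core 30 mm) from 0 to 72 mm, round wooden collar 60 mm across from 80 to 86 mm, round wooden handle 18 mm across from 86 to 166 mm. It hangs upright in the holder with its collar resting on the holder's rim and its tip 10 mm above the table
- brush_tip (a point): the tip of the bristle head (same point as the brush's origin)
- brush_holder: fixed square steel canister, 52 mm wide, 90 mm tall, open at the top, opening 42 mm square, on a 56 mm square wooden foot 6 mm high; origin at the centre of its underside
- wood_coaster: fixed round wooden coaster, 100 mm across, 6 mm thick; origin at the centre of its underside. The candle jar's proper place
- stone_coaster: fixed square grey stone coaster, 100 x 100 mm, 6 mm thick; origin at the centre of its underside. The pot's proper place
- cork_mat: fixed square cork mat, 120 x 120 mm, 4 mm thick, the free third spot; origin at the centre of its underside. One or two tealights may stand on it at the start
- tray: fixed shallow wooden tray, 264 mm (its x) by 144 mm (its y) outside, 16 mm tall, walls and floor 6 mm thick; inside 252 x 132 mm; origin at the centre of its underside
- tealight_0: tealight in a metal cup, 40 mm across, 21 mm tall, origin at the centre of its underside, z up. Two to four tealights are present, the others are absent (None)
- tealight_1: tealight in a metal cup, 40 mm across, 21 mm tall, origin at the centre of its underside, z up. Two to four tealights are present, the others are absent (None)
- tealight_2: tealight in a metal cup, 40 mm across, 21 mm tall, origin at the centre of its underside, z up. Two to four tealights are present, the others are absent (None)
- tealight_3: tealight in a metal cup, 40 mm across, 21 mm tall, origin at the centre of its underside, z up. Two to four tealights are present, the others are absent (None)
- tin: bystander, round salve tin 53 mm across, 22 mm tall, standing loose on the table; origin at the centre of its underside. Leave it alone
- crystal: bystander, upright crystal point 36 x 32 x 69 mm, standing loose on the table; origin at the centre of its underside. Leave it alone
There are look-alikes about, which are no part of the job. Leave any black or red look-alike of the tealight_0 alone.

How it is judged:
On the way, in this order (a step that is already met when the one before it is completed fails the run):
1. first brush stroke: the brush reaches the bottom of the pot (horizontal distance between brush_tip and pot below 0.03 m and horizontal distance between pot and wood_coaster below 0.035 m and z of brush_tip in the frame of pot below 0.022 m), for 0.05 s.
2. first brush stroke: the brush comes back up to the rim of the pot (horizontal distance between brush_tip and pot below 0.03 m and horizontal distance between pot and wood_coaster below 0.035 m and z of brush_tip in the frame of pot above 0.06 m), for 0.05 s.
3. second brush stroke: the brush reaches the bottom of the pot (all of step 1), for 0.05 s.
4. second brush stroke: the brush comes back up to the rim of the pot (all of step 2), for 0.05 s.
5. third brush stroke: the brush reaches the bottom of the pot (all of step 3), for 0.05 s.
6. third brush stroke: the brush comes back up to the rim of the pot (all of step 4), for 0.05 s.
7. the candle jar or the pot is parked upright on the cork mat, with the brush back in its holder ((((horizontal distance between candle and cork_mat below 0.035 m and z of candle in the frame of cork_mat between 0.001 and 0.007 m and angle between candle's own z axis and vertical below 0.1 rad) and contact force between candle and the fingers below 0.1 N and linear speed of candle below 0.02 m/s) or ((horizontal distance between pot and cork_mat below 0.035 m and z of pot in the frame of cork_mat between 0.001 and 0.007 m and angle between pot's own z axis and vertical below 0.1 rad) and contact force between pot and the fingers below 0.1 N and linear speed of pot below 0.02 m/s)) and horizontal distance between brush and brush_holder below 0.015 m and z of brush in the frame of brush_holder below 0.016 m and angle between brush's own z axis and vertical below 0.1 rad), for 0.2 s.
At the end, for the whole second after the job is handed in: The candle jar stands upright on the round wooden coaster and the pot upright on the square stone coaster, each within 18 mm of the coaster's centre; the brush hangs upright in its holder with its collar on the rim; every tealight present lies flat, wick up, on the floor of the tray; all is at rest (horizontal distance between candle and wood_coaster below 0.018 m and z of candle in the frame of wood_coaster between 0.003 and 0.009 m and angle between each of candle, pot, brush's own z axis and vertical below 0.1 rad and horizontal distance between pot and stone_coaster below 0.018 m and z of pot in the frame of stone_coaster between 0.003 and 0.009 m and horizontal distance between brush and brush_holder below 0.015 m and z of brush in the frame of brush_holder below 0.016 m and x of tealight_0 in the frame of tray between -0.113 and 0.113 m and y of tealight_0 in the frame of tray between -0.053 and 0.053 m and z of each of tealight_0, tealight_1, tealight_2, tealight_3 in the frame of tray below 0.01 m and angle between each of tealight_0, tealight_1, tealight_2, tealight_3's own z axis and vertical below 0.15 rad and x of tealight_1 in the frame of tray between -0.113 and 0.113 m and y of tealight_1 in the frame of tray between -0.053 and 0.053 m and x of tealight_2 in the frame of tray between -0.113 and 0.113 m and y of tealight_2 in the frame of tray between -0.053 and 0.053 m and x of tealight_3 in the frame of tray between -0.113 and 0.113 m and y of tealight_3 in the frame of tray between -0.053 and 0.053 m and linear speed of each of candle, pot, brush, tealight_0, tealight_1, tealight_2, tealight_3 below 0.02 m/s); the robot touches nothing.
It fails at once if a bystander (the tin or the crystal) is moved by more than 3 cm (distance of any of tin, crystal from where it was at the start of the episode above 0.03 m).
It fails at once if the pot or the candle jar is tipped over (angle between any of pot, candle's own z axis and vertical above 0.6 rad).
Of tealight_0, tealight_1, tealight_2, tealight_3 only 2 to 4 are there at a start; the rules pass over those that are not, and their reading is None.
At some moment in a run one of tealight_0, tealight_1, tealight_2, tealight_3 may be knocked a few centimetres aside while the robot is not near it.
It also fails if it takes over 210 s, if anything falls off the work surface, if the arm or the gripper's body presses on something with over 40 N, if the wrist force passes 120 N, or if a joint passes its speed limit or range.

## Working session

There is one attempt and no reset: what is moved stays moved. The work goes in short steps, Python scripts to look and compute and a shell command to move; the robot and the scene stay as the last step left them, time stands still between calls to the robot, and variables do not carry over. Pictures are saved under pics/ and viewed, at most 14 in all, crops included, and the job is handed in when it is done.

```bash
ls; mkdir -p pics; cat > h.py <<'E'
import numpy as np, cv2, sys
from bench import ctrl
from scipy.spatial.transform import Rotation as R
def cam(n, save=None):
    d=ctrl.get_image(n); d['f']=d['image'].shape[0]/2/np.tan(np.radians(d['fov_y'])/2)
    d['R']=R.from_rotvec(d['rvec']).as_matrix(); d['t']=np.array(d['tvec'])
    if save: cv2.imwrite('pics/'+save+'.png',d['image'][:,:,::-1])
    return d
def ray(d,u,v,z):
    u=np.atleast_1d(u).astype(float);v=np.atleast_1d(v).astype(float)
    r=np.stack([(u-d['cx'])/d['f'],(v-d['cy'])/d['f'],np.ones_like(u)],1)@d['R']
    c=-d['R'].T@d['t']; return c+r*((z-c[2])/r[:,2])[:,None]
def cloud(d):
    D=d['depth']; v,u=np.indices(D.shape)
    p=np.stack([(u-d['cx'])/d['f']*D,(v-d['cy'])/d['f']*D,D],-1)
    return (p-d['t'])@d['R']
def st():
    s=ctrl.get_state(); print('t',round(s['time'],2),'pos',np.round(s['position'],4),'rot',np.round(s['tool_rot'],4),'ft',np.round(s['ft_force'],1),'w',round(s['grip_width']*87,1),'gf',np.round(s['grip_force'],1),'q',np.round(s['joint_positions'],2)); return s
def to(x,y,z,yaw=None):
    "shift in tool axes (mm) to world target"
    s=ctrl.get_state(); M=R.from_rotvec(s['tool_rot']).as_matrix()
    return np.round(M.T@(np.array([x,y,z])-s['position'])*1000,1)
E
python3 - <<'E'
from h import *
s=st(); print(R.from_rotvec(s['tool_rot']).as_matrix().round(3))
for n in('top','side'):
    d=cam(n,n+'0'); print(n,d['f'],d['cx'],d['cy'],(-d['R'].T@d['t']).round(3),d['R'].round(2).tolist())
E
```

```text
pics
t 0.0 pos [0.2766 0.5876 0.2215] rot [-6.8510e-01 -3.0657e+00  2.9000e-03] ft [ 0.  -0.7  0.1] w 87.1 gf 0.0 q [-1.12  0.32 -0.07  1.45  0.02  1.37 -0.06]
[[-0.905  0.426 -0.001]
 [ 0.426  0.905 -0.002]
 [-0.    -0.002 -1.   ]]
top 410.3419450635666 275.4977490881594 205.38062763630913 [ 0.38  -0.032  0.928] [[-0.02, -1.0, -0.01], [-0.99, 0.02, -0.14], [0.14, 0.01, -0.99]]
side 389.69287945042043 283.82805508828466 210.51005044642068 [0.037 0.733 0.563] [[-0.84, -0.54, -0.02], [-0.26, 0.43, -0.86], [0.47, -0.72, -0.5]]
```

View pics/top0.png

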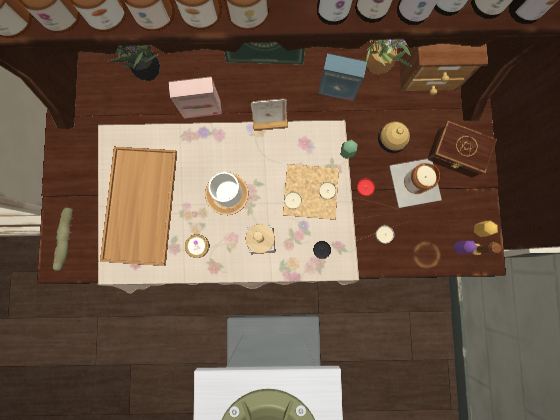

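View pics/side0.png

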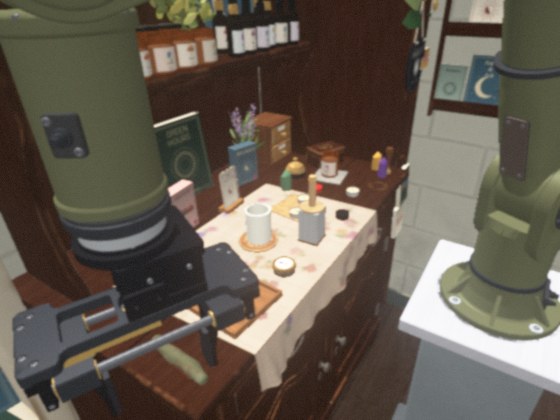

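```bash
python3 - <<'E'
from h import *
d=cam('top'); P=cloud(d); D=d['depth']; hsv=cv2.cvtColor(d['image'],cv2.COLOR_RGB2HSV)
def show(n,u,v,z):
    print(n,'ray',ray(d,u,v,z)[0].round(3),'cloud',P[v,u].round(3),hsv[v,u])
for a in [('tl',292,201,.025),('tl',327,190,.025),('tl',385,234,.021),('red',366,187,.021),('blk',322,250,.021),('tin',197,245,.022),('cry',349,148,.069),('brush',259,237,.176),('pot',229,187,.091),('candle',425,175,.08),('wood',226,194,.006),('stone',415,185,.006),('cork',311,192,.004),('tray',140,206,.006)]: show(*a)
# height-band blobs
for lo,hi,nm in((.012,.032,'low'),(.06,.085,'mid'),(.083,.1,'pot'),(.12,.2,'hi')):
    m=((P[...,2]>lo)&(P[...,2]<hi)&(P[...,0]<.85)&(D>0)).astype(np.uint8)
    n,l,s,c=cv2.connectedComponentsWithStats(m)
    for i in range(1,n):
        if 40<s[i][4]<4000:
            q=P[l==i]; print(nm,c[i].round(1),s[i][4],'mid',((q.min(0)+q.max(0))/2).round(3),'ext',np.ptp(q,axis=0).round(3))
E
```

```text
tl ray [ 0.513 -0.061  0.025] cloud [ 0.514 -0.062  0.018] [ 21  17 234]
tl ray [ 0.536 -0.14   0.025] cloud [ 0.537 -0.141  0.019] [ 23   6 179]
tl ray [ 0.436 -0.265  0.021] cloud [ 0.436 -0.266  0.016] [ 21  15 169]
red ray [ 0.542 -0.228  0.021] cloud [ 0.543 -0.229  0.015] [  1 188 214]
blk ray [ 0.404 -0.125  0.021] cloud [ 0.404 -0.125  0.015] [140  15  51]
tin ray [0.42  0.15  0.022] cloud [0.42  0.15  0.021] [ 23  26 243]
cry ray [ 0.619 -0.185  0.069] cloud [ 0.622 -0.187  0.06 ] [ 62  61 159]
brush ray [0.425 0.005 0.176] cloud [0.425 0.005 0.178] [ 19  83 234]
pot ray [0.535 0.071 0.091] cloud [0.55  0.08  0.011] [ 30   4 255]
candle ray [ 0.555 -0.34   0.08 ] cloud [ 0.558 -0.347  0.062] [ 22  55 240]
wood ray [0.535 0.088 0.006] cloud [0.534 0.087 0.013] [ 30   4 255]
stone ray [ 0.547 -0.343  0.006] cloud [ 0.536 -0.322  0.067] [ 11 156  93]
cork ray [ 0.536 -0.106  0.004] cloud [ 0.535 -0.106  0.008] [ 18 102 214]
tray ray [0.511 0.284 0.006] cloud [0.511 0.283 0.007] [ 16 131 198]
low [292.   59.9] 93 mid [ 0.847 -0.063  0.022] ext [0.005 0.066 0.02 ]
low [150.8  74.
[... 3856 characters left out ...]
260.  238.7] 626 mid [0.427 0.009 0.092] ext [0.059 0.059 0.016]
pot [494.4 247.8] 123 mid [ 0.4   -0.468  0.089] ext [0.022 0.024 0.012]
hi [468.2  58.7] 2564 mid [ 0.77  -0.402  0.16 ] ext [0.095 0.167 0.08 ]
hi [398.6  44.3] 147 mid [ 0.815 -0.285  0.141] ext [0.035 0.049 0.042]
hi [551.6 114.3] 2541 mid [ 0.604 -0.575  0.154] ext [0.408 0.007 0.068]
hi [133.3  48.3] 69 mid [0.823 0.263 0.137] ext [0.018 0.032 0.034]
hi [35.7 72.9] 1017 mid [0.771 0.454 0.16 ] ext [0.094 0.023 0.08 ]
hi [345.   65.9] 720 mid [ 0.779 -0.174  0.125] ext [0.055 0.088 0.01 ]
hi [190.8  87.5] 727 mid [0.74  0.144 0.125] ext [0.042 0.091 0.01 ]
hi [258.  236.3] 93 mid [0.428 0.008 0.151] ext [0.019 0.017 0.058]
```

```bash
python3 -m jog '[[[-24,-29,-4,0,0,-3.2,87],[-48,-58,-8,0,0,-6.3,87],[-72,-87,-12,0,0,-9.5,87],[-96,-115,-16,0,0,-12.6,87],[-120,-144,-20,0,0,-15.8,87],[-144,-173,-24,0,0,-18.9,87],[-168,-202,-28,0,0,-22,87],[-191,-230,-30,0,0,-25.2,87],[-191,-230,-30,0,0,-25.2,87],[-191,-230,-30,0,0,-25.2,87]]]' 30
python3 - <<'E'
from h import *
s=st(); print(R.from_rotvec(s['tool_rot']).as_matrix().round(3)); print(to(.427,.009,.25))
d=cam('top'); P=cloud(d); im=d['image']; hsv=cv2.cvtColor(im,cv2.COLOR_RGB2HSV); H,S,V=[hsv[...,i].astype(int) for i in range(3)]
Z=P[...,2]
def region(x0,x1,y0,y1): return (P[...,0]>x0)&(P[...,0]<x1)&(P[...,1]>y0)&(P[...,1]<y1)
def pts(m,z):
    m=cv2.morphologyEx(m.astype(np.uint8),cv2.MORPH_OPEN,np.ones((2,2)))
    v,u=np.nonzero(m); return ray(d,u,v,z)[:,:2].astype(np.float32)
for nm,(u,v) in dict(wood=(226,211),stone=(400,197),cork=(310,205),cloth=(280,190),table=(385,215)).items(): print(nm,hsv[v,u],Z[v,u])
m=region(.47,.62,.01,.16)&(S>110)&(H<20)&(Z<.02); p=pts(m,.006); print('wood',cv2.minEnclosingCircle(p),len(p))
m=region(.46,.64,-.42,-.26)&(S<60)&(V>90)&(Z<.02); p=pts(m,.006); print('stone',cv2.minAreaRect(p),len(p))
m=region(.45,.62,-.19,-.02)&(S>80)&(H>10)&(Z<.02); p=pts(m,.004); print('cork',cv2.minAreaRect(p),len(p))
m=region(.36,.66,.19,.38)&(Z>.012)&(Z<.03)&(S>90); p=P[m][:,:2].astype(np.float32); print('tray',cv2.minAreaRect(p),len(p))
# tall things
m=region(.5,.8,-.5,-.25)&(Z>.02); 
for x in np.arange(.5,.76,.02): print(round(x,2),[int(1000*max(Z[region(x,x+.02,y,y+.02)],default=0)) for y in np.arange(-.5,-.24,.02)])
E
```

```text
time: 1.15
position: [0.3518, 0.2984, 0.2527]
tool_rot: [0.003, 3.141, 0.002]
ft_force: [0.3, 0.3, 0.2]
grip_width: 0.998
grip_force: 0.0
t 1.15 pos [0.3518 0.2984 0.2527] rot [3.4000e-03 3.1415e+00 1.7000e-03] ft [0.3 0.3 0.2] w 86.8 gf 0.0 q [-0.84 -0.1   0.07  1.85  0.01  1.39  0.8 ]
[[-1.     0.002  0.   ]
 [ 0.002  1.     0.001]
 [-0.     0.001 -1.   ]]
[ -75.8 -289.2    2.4]
wood [ 15 131 201] 0.006038838143629668
stone [ 20  26 199] 0.0059727094692214495
cork [ 18 103 213] 0.005438002964534969
cloth [ 17  45 228] 0.0009073819844290423
table [  9 157  83] 0.004632968978743218
wood ((0.534672737121582, 0.08463068306446075), 0.04559943825006485) 302
stone ((0.5506700277328491, -0.34473538398742676), (0.09978201985359192, 0.09904041886329651), 9.211506843566895) 1100
cork ((0.5356953144073486, -0.10751144587993622), (0.11979640275239944, 0.11989127099514008), 83.98169708251953) 2194
tray ((0.5134948492050171, 0.2851693034172058), (0.14603354036808014, 0.2642136514186859), 85.21234130859375) 1017
0.5 [3, 3, 4, 5, 4, 9, 10, 9, 10, 10, 9, 5, 4]
0.52 [4, 4, 4, 5, 4, 10, 86, 88, 87, 74, 9, 4, 15]
0.54 [4, 3, 5, 3, 5, 8, 86, 67, 87, 88, 10, 4, 20]
0.56 [62, 65, 65, 64, 4, 0, 87, 86, 86, 81, 9, 3, 4]
0.58 [65, 65, 65, 65, 66, 65, 8, 80, 74, 11, 9, 4, 4]
0.6 [68, 66, 66, 66, 65, 65, 64, 8, 7, 3, 4, 4, 5]
0.62 [65, 66, 65, 66, 65, 65, 62, 5, 31, 40, 40, 30, 5]
0.64 [63, 66, 65, 65, 66, 65, 4, 6, 38, 63, 62, 42, 4]
0.66 [4, 2, 63, 64, 64, 63, 5, 5, 37, 64, 64, 38, 4]
0.68 [60, 64, 368, 400, 401, 453, 454, 449, 400, 401, 400, 401, 401]
0.7 [99, 104, 5, 401, 401, 436, 448, 446, 443, 442, 431, 438, 434]
0.72 [274, 275, 5, 400, 400, 4, 5, 418, 5, 421, 400, 5, 422]
0.74 [181, 258, 5, 5, 3, 108, 4, 4, 4, 6, 3, 5, 5]
```

```bash
python3 -m jog '[[[-10,-40,1,0,0,0,60],[-20,-80,1,0,0,0,60],[-30,-120,2,0,0,0,60],[-41,-160,2,0,0,0,60],[-52,-200,2,0,0,0,60],[-63,-240,2,0,0,0,60],[-73,-275,2,0,0,0,60],[-76,-289,2,0,0,0,60],[-76,-289,2,0,0,0,60],[-76,-289,2,0,0,0,60]]]'
python3 - <<'E'
from h import *
s=st(); 
d=cam('wrist'); P=cloud(d); D=d['depth']; print('cam',(-d['R'].T@d['t']).round(3))
for lo,hi in((.11,.19),(.088,.1)):
    m=((P[...,2]>lo)&(P[...,2]<hi)&(abs(P[...,0]-.427)<.05)&(abs(P[...,1]-.009)<.05)&(D>0)); q=P[m]; print(len(q), len(q) and [((q.min(0)+q.max(0))/2).round(4),np.ptp(q,axis=0).round(3)])
print(to(.4275,.0085,.126))
E
```

```text
time: 2.2
position: [0.4277, 0.0115, 0.2504]
tool_rot: [0.003, -3.141, -0.0]
ft_force: [-0.6, -0.3, -0.2]
grip_width: 0.691
grip_force: 0.0
t 2.2 pos [0.4277 0.0115 0.2504] rot [ 3.1000e-03 -3.1412e+00 -3.0000e-04] ft [-0.6 -0.3 -0.2] w 60.1 gf 0.0 q [-0.6  -0.21  0.44  1.93  0.09  1.4   1.39]
cam [0.362 0.012 0.413]
566 [array([0.4278, 0.0084, 0.1444]), array([0.018, 0.018, 0.067])]
1753 [array([0.4268, 0.0084, 0.094 ]), array([0.057, 0.059, 0.012])]
[  0.   -3.3 124.4]
```

```bash
python3 -m jog '[[[0,-1,25,0,0,0,60],[0,-1,55,0,0,0,60],[0,-1,85,0,0,0,60],[0,-1,110,0,0,0,60],[0,-1,124,0,0,0,60],[0,-1,124,0,0,0,60],[0,-1,124,0,0,0,10],[0,-1,124,0,0,0,10],[0,-1,124,0,0,0,10],[0,-1,124,0,0,0,10]]]' 30; python3 -c "
from h import *
st()"
```

```text
time: 3.25
position: [0.4282, 0.0089, 0.1273]
tool_rot: [-0.0, 3.14, 0.001]
ft_force: [-0.1, -0.3, -0.1]
grip_width: 0.414
grip_force: 0.0
t 3.25 pos [0.4282 0.0089 0.1273] rot [-2.0000e-04  3.1401e+00  9.0000e-04] ft [-0.1 -0.3 -0.1] w 36.0 gf 0.0 q [-0.59 -0.11  0.48  2.11  0.06  1.13  1.44]
```

```bash
python3 -m jog '[[[0,0,0,0,0,0,10],[0,0,0,0,0,0,10],[0,0,0,0,0,0,10],[0,0,0,0,0,0,10],[0,0,0,0,0,0,10]]]' 30;  python3 -m jog '[[[0,0,-15,0,0,0,10],[0,0,-35,0,0,0,10],[0,0,-55,0,0,0,10],[0,0,-75,0,0,0,10],[0,0,-95,0,0,0,10],[0,0,-105,0,0,0,10],[0,0,-110,0,0,0,10],[0,0,-110,0,0,0,10]]]' 30; python3 - <<'E'
from h import *
st(); d=cam('side','side1')
E
```

```text
time: 3.75
position: [0.4278, 0.0086, 0.1267]
tool_rot: [0.0, 3.141, 0.0]
ft_force: [-0.1, 0.3, 1.0]
grip_width: 0.204
grip_force: 30.0
time: 4.55
position: [0.4277, 0.0088, 0.2365]
tool_rot: [-0.0, 3.141, 0.0]
ft_force: [-0.7, -0.1, -0.8]
grip_width: 0.202
grip_force: 30.0
t 4.55 pos [0.4277 0.0088 0.2365] rot [-1.0000e-04  3.1414e+00  2.0000e-04] ft [-0.7 -0.1 -0.8] w 17.6 gf 30.0 q [-0.59 -0.2   0.45  1.95  0.09  1.37  1.4 ]
```

View pics/side1.png

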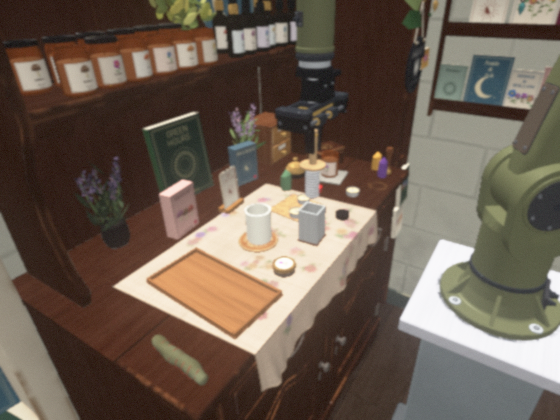

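```bash
python3 -m jog '[[[-15,11,0,0,0,0,10],[-40,28,0,0,0,0,10],[-65,45,0,0,0,0,10],[-90,62,0,0,0,0,10],[-104,71,0,0,0,0,10],[-108,74.5,0,0,0,0,10],[-108,74.5,0,0,0,0,10],[-108,74.5,0,0,0,0,10]]]' 30; python3 - <<'E'
from h import *
st(); d=cam('wrist','w1')
E
```

```text
time: 5.4
position: [0.5348, 0.0823, 0.236]
tool_rot: [-0.001, -3.14, 0.001]
ft_force: [0.1, 1.2, -0.9]
grip_width: 0.193
grip_force: 30.0
t 5.4 pos [0.5348 0.0823 0.236 ] rot [-1.2000e-03 -3.1402e+00  8.0000e-04] ft [ 0.1  1.2 -0.9] w 16.8 gf 30.0 q [-0.63  0.08  0.46  1.72 -0.04  1.35  1.4 ]
```

View pics/w1.png

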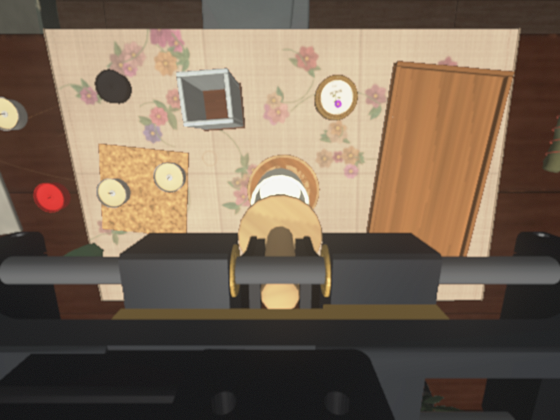

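```bash
python3 -m jog '[[[0,0,15,0,0,0,10],[0,0,35,0,0,0,10],[0,0,55,0,0,0,10],[0,0,75,0,0,0,10],[0,0,92,0,0,0,10],[0,0,102,0,0,0,10],[0,0,102,0,0,0,10],[0,0,102,0,0,0,10],[0,0,102,0,0,0,10]]]'; python3 - <<'E'
from h import *
st(); d=cam('side','side2'); P=cloud(d); D=d['depth']
def loc(x,y,r,lo,hi):
    m=(abs(P[...,0]-x)<r)&(abs(P[...,1]-y)<r)&(P[...,2]>lo)&(P[...,2]<hi)&(D>0); q=P[m]; return len(q),q.min(0).round(3),q.max(0).round(3)
print(loc(.536,.083,.06,.02,.09)); print(loc(.536,.083,.06,.093,.125))
cv2.imwrite('pics/side2c.png',cv2.resize(d['image'][120:280,180:380,::-1],None,fx=3,fy=3))
E
```

```text
time: 6.35
position: [0.5364, 0.0833, 0.1356]
tool_rot: [0.0, 3.14, 0.001]
ft_force: [-0.7, -0.4, -0.4]
grip_width: 0.202
grip_force: 30.0
t 6.35 pos [0.5364 0.0833 0.1356] rot [1.0000e-04 3.1397e+00 1.1000e-03] ft [-0.7 -0.4 -0.4] w 17.6 gf 30.0 q [-0.62  0.16  0.45  1.85 -0.08  1.15  1.43]
(668, array([0.503, 0.055, 0.02 ]), array([0.566, 0.119, 0.09 ]))
(276, array([0.508, 0.058, 0.093]), array([0.567, 0.117, 0.125]))
```

View pics/side2c.png

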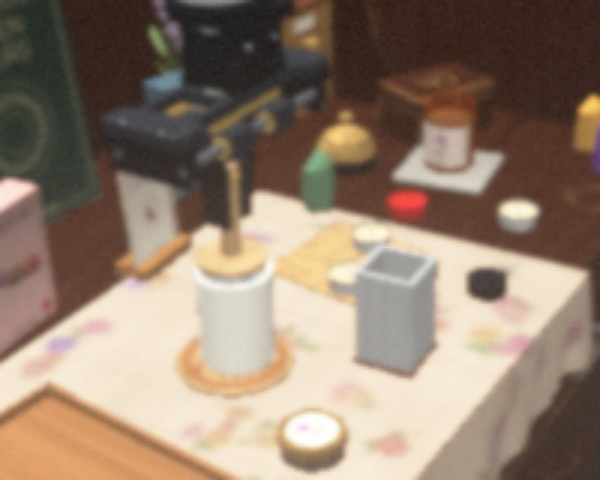

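Brush is in the pot, collar about 8 mm above the rim (crop pixel 235,265). Now the strokes.

```bash
U='up'; python3 -m jog '[[[0,0,-15,0,0,0,10],[0,0,-40,0,0,0,10],[0,0,-60,0,0,0,10],[0,0,-68,0,0,0,10],[0,0,-68,0,0,0,10],[0,0,-68,0,0,0,10],[0,0,-68,0,0,0,10]]]'; python3 -m jog '[[[0,0,15,0,0,0,10],[0,0,40,0,0,0,10],[0,0,60,0,0,0,10],[0,0,68,0,0,0,10],[0,0,68,0,0,0,10],[0,0,68,0,0,0,10],[0,0,68,0,0,0,10]]]'; python3 -m jog '[[[0,0,-15,0,0,0,10],[0,0,-40,0,0,0,10],[0,0,-60,0,0,0,10],[0,0,-68,0,0,0,10],[0,0,-68,0,0,0,10],[0,0,-68,0,0,0,10],[0,0,-68,0,0,0,10]]]'; python3 -m jog '[[[0,0,15,0,0,0,10],[0,0,40,0,0,0,10],[0,0,60,0,0,0,10],[0,0,68,0,0,0,10],[0,0,68,0,0,0,10],[0,0,68,0,0,0,10],[0,0,68,0,0,0,10]]]'; python3 -m jog '[[[0,0,-15,0,0,0,10],[0,0,-40,0,0,0,10],[0,0,-65,0,0,0,10],[0,0,-90,0,0,0,10],[0,0,-100,0,0,0,10],[0,0,-102,0,0,0,10],[0,0,-102,0,0,0,10]]]'; python3 - <<'E'
from h import *
st(); print(to(.4275,.0085,.2365))
E
```

```text
time: 7.1
position: [0.535, 0.0831, 0.2015]
tool_rot: [0.0, -3.14, 0.001]
ft_force: [-0.3, -0.4, -1.0]
grip_width: 0.2
grip_force: 30.0
time: 7.8
position: [0.5365, 0.0833, 0.1355]
tool_rot: [0.0, 3.14, 0.001]
ft_force: [0.2, -0.4, -0.4]
grip_width: 0.201
grip_force: 30.0
time: 8.5
position: [0.535, 0.0831, 0.2016]
tool_rot: [0.0, -3.14, 0.001]
ft_force: [0.2, 0.1, -1.6]
grip_width: 0.198
grip_force: 30.0
time: 9.2
position: [0.5365, 0.0833, 0.1355]
tool_rot: [-0.0, 3.14, 0.001]
ft_force: [-0.2, 0.3, -1.5]
grip_width: 0.197
grip_force: 30.0
time: 9.9
position: [0.5355, 0.0832, 0.2365]
tool_rot: [-0.0, 3.142, 0.0]
ft_force: [-1.1, 0.0, -1.0]
grip_width: 0.195
grip_force: 30.0
t 9.9 pos [0.5355 0.0832 0.2365] rot [-2.0000e-04  3.1416e+00  4.0000e-04] ft [-1.1  0.  -1. ] w 17.0 gf 30.0 q [-0.63  0.08  0.46  1.72 -0.04  1.35  1.4 ]
[108.  -74.7  -0. ]
```

```bash
python3 -m jog '[[[15,-11,0,0,0,0,10],[40,-28,0,0,0,0,10],[65,-45,0,0,0,0,10],[90,-62,0,0,0,0,10],[104,-71,0,0,0,0,10],[108,-74.7,0,0,0,0,10],[108,-74.7,0,0,0,0,10],[108,-74.7,0,0,0,0,10],[108,-74.7,0,0,0,0,10]]]'; python3 - <<'E'
from h import *
st(); print(to(.4277,.0086,.1267))
d=cam('top'); P=cloud(d); D=d['depth']
def loc(x,y,r,lo,hi):
    m=(abs(P[...,0]-x)<r)&(abs(P[...,1]-y)<r)&(P[...,2]>lo)&(P[...,2]<hi)&(D>0); q=P[m]; print(len(q), len(q) and ((q.min(0)+q.max(0))/2).round(4),len(q) and np.ptp(q,axis=0).round(3))
loc(.4277,.0086,.045,.195,.21)
d=cam('side'); P=cloud(d); D=d['depth']
loc(.4277,.0086,.035,.13,.185)
loc(.4277,.0086,.05,.193,.21)
loc(.4277,.0086,.05,.02,.085)
E
```

```text
time: 10.8
position: [0.4282, 0.0091, 0.2363]
tool_rot: [0.001, -3.141, 0.001]
ft_force: [0.3, 0.8, -1.5]
grip_width: 0.2
grip_force: 30.0
t 10.8 pos [0.4282 0.0091 0.2363] rot [ 1.3000e-03 -3.1413e+00  1.0000e-03] ft [ 0.3  0.8 -1.5] w 17.4 gf 30.0 q [-0.6  -0.2   0.46  1.95  0.09  1.37  1.4 ]
[  0.5  -0.4 109.6]
0 0 0
294 [0.4282 0.0142 0.1575] [0.033 0.029 0.055]
225 [0.4287 0.0138 0.2052] [0.059 0.059 0.009]
714 [0.4261 0.011  0.0525] [0.052 0.059 0.065]
```

```bash
python3 -m jog '[[[0,0,10,0,0,0,10],[0,0,25,0,0,0,10],[0,0,38,0,0,0,10],[0,0,48,0,0,0,10],[0,0,55,0,0,0,10],[0,0,60,0,0,0,10],[0,0,60,0,0,0,10]]]'; python3 -m jog '[[[0,0,10,0,0,0,10],[0,0,25,0,0,0,10],[0,0,38,0,0,0,10],[0,0,46,0,0,0,10],[0,0,49,0,0,0,10],[0,0,49,0,0,0,10],[0,0,49,0,0,0,10]]]'
```

```text
time: 11.6
position: [0.4274, 0.0085, 0.176]
tool_rot: [-0.0, -3.141, 0.0]
ft_force: [-0.7, 0.5, -0.6]
grip_width: 0.2
grip_force: 30.0
time: 12.3
position: [0.4282, 0.0086, 0.128]
tool_rot: [-0.0, 3.141, 0.0]
ft_force: [-0.0, -0.2, -0.5]
grip_width: 0.198
grip_force: 30.0
```

```bash
python3 -m jog '[[[0,0,1,0,0,0,50],[0,0,1,0,0,0,50],[0,0,1,0,0,0,50],[0,0,1,0,0,0,50],[0,0,1,0,0,0,50],[0,0,1,0,0,0,50]]]'; python3 -m jog '[[[0,0,-20,0,0,0,60],[0,0,-50,0,0,0,60],[0,0,-80,0,0,0,60],[0,0,-105,0,0,0,60],[0,0,-122,0,0,0,60],[0,0,-122,0,0,0,60]]]';  python3 - <<'E'
from h import *
st()
d=cam('wrist'); P=cloud(d); D=d['depth']
def loc(x,y,r,lo,hi):
    m=(abs(P[...,0]-x)<r)&(abs(P[...,1]-y)<r)&(P[...,2]>lo)&(P[...,2]<hi)&(D>0); q=P[m]; print(len(q), len(q) and ((q.min(0)+q.max(0))/2).round(4),len(q) and np.ptp(q,axis=0).round(3), len(q) and q[:,2].max())
loc(.4277,.0086,.045,.11,.19); loc(.4277,.0086,.045,.092,.11)
d=cam('top'); P=cloud(d); D=d['depth']
for a in [(.516,-.063),(.537,-.142),(.436,-.265)]: loc(*a,.035,.012,.035)
E
```

```text
time: 12.9
position: [0.4277, 0.0086, 0.1266]
tool_rot: [-0.0, 3.141, 0.0]
ft_force: [0.2, 0.3, 0.2]
grip_width: 0.561
grip_force: 0.0
time: 13.5
position: [0.4292, 0.0087, 0.2509]
tool_rot: [-0.0, 3.137, 0.002]
ft_force: [-0.1, 0.5, -0.3]
grip_width: 0.687
grip_force: 0.0
t 13.5 pos [0.4292 0.0087 0.2509] rot [-1.0000e-04  3.1369e+00  2.1000e-03] ft [-0.1  0.5 -0.3] w 59.8 gf 0.0 q [-0.6  -0.21  0.45  1.93  0.09  1.4   1.4 ]
565 [0.4281 0.0096 0.1445] [0.018 0.018 0.068] 0.17860874616943237
1632 [0.4275 0.0091 0.1015] [0.056 0.059 0.017] 0.1098113320463766
122 [ 0.5197 -0.0676  0.0195] [0.03  0.029 0.01 ] 0.02458922861859077
244 [ 0.5373 -0.1417  0.0201] [0.038 0.039 0.014] 0.027217341722234376
211 [ 0.4364 -0.265   0.0165] [0.036 0.038 0.009] 0.020885465602222698
```

```bash
python3 -m jog '[[[-35,-28,0,0,0,0,60],[-70,-56,10,0,0,0,60],[-88,-72,40,0,0,0,60],[-88,-72,85,0,0,0,60],[-88,-72,130,0,0,0,60],[-88,-72,150,0,0,0,60],[-88,-72,150,0,0,0,60],[-88,-72,150,0,0,0,60]]]';  cat >> h.py <<'E'
def blob(d,x,y,r,lo,hi,x1=None):
    P=cloud(d); D=d['depth']
    m=(abs(P[...,0]-x)<r)&(abs(P[...,1]-y)<r)&(P[...,2]>lo)&(P[...,2]<hi)&(D>0); q=P[m]
    if len(q)==0: print('none'); return None
    c=(q.min(0)+q.max(0))/2; print(len(q),c.round(4),np.ptp(q,axis=0).round(3)); return c
E
python3 - <<'E'
from h import *
st()
d=cam('wrist'); c=blob(d,.516,-.063,.035,.012,.035); print(to(c[0],c[1],.008))
E
```

```text
time: 14.4
position: [0.5153, -0.0637, 0.0982]
tool_rot: [-0.0, -3.14, 0.001]
ft_force: [-0.3, -0.6, 0.9]
grip_width: 0.69
grip_force: 0.0
t 14.4 pos [ 0.5153 -0.0637  0.0982] rot [-4.0000e-04 -3.1403e+00  9.0000e-04] ft [-0.3 -0.6  0.9] w 60.1 gf 0.0 q [-0.51  0.16  0.63  1.94 -0.11  1.07  1.74]
1612 [ 0.5168 -0.063   0.0191] [0.04  0.039 0.013]
[-0.4  0.6 91.3]
```

```bash
python3 -m jog '[[[-1,0.5,25,0,0,0,60],[-1,0.5,55,0,0,0,60],[-1,0.5,80,0,0,0,60],[-1,0.5,92,0,0,0,60],[-1,0.5,92,0,0,0,30],[-1,0.5,92,0,0,0,30],[-1,0.5,92,0,0,0,30],[-1,0.5,92,0,0,0,30],[-1,0.5,92,0,0,0,30]]]' 25; python3 -m jog '[[[0,0,0,0,0,0,30],[0,0,-15,0,0,0,30],[0,0,-40,0,0,0,30],[0,0,-80,0,0,0,30],[0,0,-120,0,0,0,30],[0,0,-165,0,0,0,30],[0,0,-205,0,0,0,30],[0,0,-215,0,0,0,30],[0,0,-215,0,0,0,30]]]' 25; python3 -c "
from h import *
st()"
```

```text
time: 15.35
position: [0.518, -0.063, 0.008]
tool_rot: [-0.0, 3.139, 0.001]
ft_force: [-1.3, 0.9, 6.0]
grip_width: 0.442
grip_force: 25.0
time: 16.25
position: [0.5177, -0.0632, 0.224]
tool_rot: [0.0, 3.137, 0.002]
ft_force: [-0.8, -0.0, -1.0]
grip_width: 0.447
grip_force: 25.0
t 16.25 pos [ 0.5177 -0.0632  0.224 ] rot [3.0000e-04 3.1371e+00 1.6000e-03] ft [-0.8 -0.  -1. ] w 38.9 gf 25.0 q [-0.55  0.03  0.64  1.79 -0.02  1.32  1.67]
```

```bash
python3 -m jog '[[[-4,20,0,0,0,0,30],[-12,60,0,0,0,0,30],[-21,105,0,0,0,0,30],[-31,150,0,0,0,0,30],[-40,195,0,0,0,0,30],[-49,240,0,0,0,0,30],[-58,285,0,0,0,0,30],[-66,320,0,0,0,0,30],[-70,342,0,0,0,0,30],[-70,342,0,0,0,0,30]]]' 25; python3 -m jog '[[[0,0,20,0,0,0,30],[0,0,60,0,0,0,30],[0,0,105,0,0,0,30],[0,0,150,0,0,0,30],[0,0,185,0,0,0,30],[0,0,203,0,0,0,30],[0,0,209,0,0,0,30],[0,0,209,0,0,0,30],[0,0,209,0,0,0,30]]]'; python3 -c "
from h import *
st();print(to(.588,.279,.0115))"
```

```text
time: 17.25
position: [0.5845, 0.2835, 0.2181]
tool_rot: [0.009, -3.137, 0.002]
ft_force: [-0.3, -0.0, -0.6]
grip_width: 0.446
grip_force: 25.0
time: 18.15
position: [0.5866, 0.2777, 0.0124]
tool_rot: [-0.002, -3.141, 0.001]
ft_force: [-0.1, 0.9, 0.9]
grip_width: 0.45
grip_force: 25.0
t 18.15 pos [0.5866 0.2777 0.0124] rot [-2.0000e-03 -3.1413e+00  1.4000e-03] ft [-0.1  0.9  0.9] w 39.1 gf 25.0 q [-0.78  0.51  0.38  1.67 -0.22  1.    1.25]
[-1.4  1.3  0.9]
```

Release, rise, and go above the second tealight.

```bash
python3 -m jog '[[[0,0,1.5,0,0,0,60],[0,0,1.5,0,0,0,60],[0,0,1.5,0,0,0,60],[0,0,1.5,0,0,0,60],[0,0,-30,0,0,0,60],[0,0,-75,0,0,0,60],[0,0,-120,0,0,0,60],[0,0,-165,0,0,0,60],[0,0,-190,0,0,0,60],[0,0,-190,0,0,0,60]]]'; python3 - <<'E'
from h import *
st()
d=cam('wrist'); blob(d,.588,.279,.035,.018,.045)
d=cam('top'); blob(d,.537,-.142,.035,.012,.035);print(to(.537,-.142,.2))
E
```

```text
time: 19.15
position: [0.5892, 0.28, 0.2082]
tool_rot: [0.0, 3.134, 0.007]
ft_force: [0.6, -0.3, 0.5]
grip_width: 0.691
grip_force: 0.0
t 19.15 pos [0.5892 0.28   0.2082] rot [1.0000e-04 3.1337e+00 7.5000e-03] ft [ 0.6 -0.3  0.5] w 60.1 gf 0.0 q [-0.82  0.34  0.43  1.49 -0.14  1.33  1.19]
787 [0.5858 0.2792 0.0218] [0.04  0.038 0.008]
243 [ 0.5374 -0.1418  0.0208] [0.038 0.039 0.017]
[  49.8 -421.1    2.6]
```

```bash
python3 -m jog '[[[5,-45,0,0,0,0,60],[11,-92,0,0,0,0,60],[17,-140,0,0,0,0,60],[23,-188,0,0,0,0,60],[29,-236,0,0,0,0,60],[34,-284,0,0,0,0,60],[40,-332,0,0,0,0,60],[45,-375,0,0,0,0,60],[50,-410,0,0,0,0,60],[51,-422,0,0,0,0,60]]]'; python3 -m jog '[[[0,0,30,0,0,0,60],[0,0,70,0,0,0,60],[0,0,108,0,0,0,60],[0,0,118,0,0,0,60],[0,0,118,0,0,0,60]]]'; python3 - <<'E'
from h import *
st()
d=cam('wrist'); c=blob(d,.537,-.142,.035,.012,.035); print(to(c[0],c[1],.0075))
E
```

```text
time: 20.25
position: [0.5332, -0.1478, 0.201]
tool_rot: [-0.01, -3.138, 0.002]
ft_force: [-0.8, -1.1, 0.2]
grip_width: 0.687
grip_force: 0.0
time: 20.75
position: [0.534, -0.1419, 0.0824]
tool_rot: [0.001, -3.137, -0.0]
ft_force: [0.6, -0.2, 0.4]
grip_width: 0.69
grip_force: 0.0
t 20.75 pos [ 0.534  -0.1419  0.0824] rot [ 1.4000e-03 -3.1365e+00 -2.0000e-04] ft [ 0.6 -0.2  0.4] w 60.0 gf 0.0 q [-0.37  0.27  0.67  1.88 -0.19  1.06  1.94]
1811 [ 0.5378 -0.1411  0.019 ] [0.04  0.038 0.014]
[-2.3  1.4 76.9]
```

```bash
python3 -m jog '[[[-2,1,25,0,0,0,60],[-2,1,50,0,0,0,60],[-2,1,68,0,0,0,60],[-2,1,75,0,0,0,60],[-2,1,75,0,0,0,30],[-2,1,75,0,0,0,30],[-2,1,75,0,0,0,30],[-2,1,75,0,0,0,30],[-2,1,75,0,0,0,30]]]' 25; python3 -m jog '[[[0,0,0,0,0,0,30],[0,0,-15,0,0,0,30],[0,0,-40,0,0,0,30],[0,0,-80,0,0,0,30],[0,0,-120,0,0,0,30],[0,0,-165,0,0,0,30],[0,0,-205,0,0,0,30],[0,0,-215,0,0,0,30],[0,0,-215,0,0,0,30]]]' 25; python3 -c "
from h import *
st();print(to(.513,.285,.224))"
```

```text
time: 21.7
position: [0.5388, -0.1421, 0.0109]
tool_rot: [-0.0, 3.139, 0.0]
ft_force: [-0.3, 0.0, 6.6]
grip_width: 0.446
grip_force: 25.0
time: 22.6
position: [0.5386, -0.1424, 0.227]
tool_rot: [0.0, 3.137, 0.0]
ft_force: [0.7, 0.4, -0.1]
grip_width: 0.444
grip_force: 25.0
t 22.6 pos [ 0.5386 -0.1424  0.227 ] rot [4.0000e-04 3.1373e+00 4.0000e-04] ft [ 0.7  0.4 -0.1] w 38.6 gf 25.0 q [-0.43  0.13  0.7   1.71 -0.09  1.33  1.86]
[ 25.7 427.4   2.9]
```

```bash
python3 -m jog '[[[1,25,0,0,0,0,30],[4,70,0,0,0,0,30],[7,118,0,0,0,0,30],[10,166,0,0,0,0,30],[13,214,0,0,0,0,30],[16,262,0,0,0,0,30],[19,310,0,0,0,0,30],[22,355,0,0,0,0,30],[24,400,0,0,0,0,30],[25,427,0,0,0,0,30]]]' 25; python3 -m jog '[[[0,0,10,0,0,0,30],[0,0,40,0,0,0,30],[0,0,85,0,0,0,30],[0,0,130,0,0,0,30],[0,0,170,0,0,0,30],[0,0,200,0,0,0,30],[0,0,210,0,0,0,30],[0,0,210,0,0,0,30],[0,0,210,0,0,0,30]]]'; python3 -c "
from h import *
st();print(to(.513,.285,.0145))"
```

```text
time: 23.6
position: [0.51, 0.2889, 0.2218]
tool_rot: [0.007, -3.138, 0.002]
ft_force: [-0.2, 0.1, 0.2]
grip_width: 0.442
grip_force: 25.0
time: 24.5
position: [0.5126, 0.284, 0.0143]
tool_rot: [-0.002, -3.141, 0.001]
ft_force: [-0.2, 0.7, 1.0]
grip_width: 0.444
grip_force: 25.0
t 24.5 pos [0.5126 0.284  0.0143] rot [-1.6000e-03 -3.1412e+00  1.4000e-03] ft [-0.2  0.7  1. ] w 38.6 gf 25.0 q [-0.84  0.39  0.34  1.84 -0.15  0.94  1.14]
[-0.4  1.  -0.2]
```

```bash
python3 -m jog '[[[0,0,1,0,0,0,60],[0,0,1,0,0,0,60],[0,0,1,0,0,0,60],[0,0,1,0,0,0,60],[0,0,-30,0,0,0,60],[0,0,-75,0,0,0,60],[0,0,-120,0,0,0,60],[0,0,-165,0,0,0,60],[0,0,-190,0,0,0,60],[0,0,-190,0,0,0,60]]]'; python3 - <<'E'
from h import *
st()
d=cam('wrist'); blob(d,.513,.285,.035,.018,.045);blob(d,.588,.28,.035,.018,.045)
d=cam('top'); blob(d,.436,-.265,.035,.012,.035);print(to(.436,-.265,.2))
E
```

```text
time: 25.5
position: [0.5151, 0.2863, 0.2098]
tool_rot: [0.0, 3.134, 0.009]
ft_force: [-0.9, -0.5, 0.3]
grip_width: 0.691
grip_force: 0.0
t 25.5 pos [0.5151 0.2863 0.2098] rot [1.0000e-04 3.1343e+00 8.6000e-03] ft [-0.9 -0.5  0.3] w 60.1 gf 0.0 q [-0.87  0.19  0.37  1.65 -0.07  1.3   1.08]
772 [0.512  0.2857 0.0219] [0.038 0.038 0.008]
579 [0.5827 0.279  0.021 ] [0.032 0.037 0.006]
210 [ 0.4364 -0.2644  0.0169] [0.036 0.039 0.01 ]
[  76.8 -550.1    4.4]
```

```bash
python3 -m jog '[[[6,-45,0,0,0,0,60],[13,-93,0,0,0,0,60],[20,-141,0,0,0,0,60],[27,-189,0,0,0,0,60],[34,-237,0,0,0,0,60],[41,-285,0,0,0,0,60],[48,-333,0,0,0,0,60],[55,-381,0,0,0,0,60],[62,-429,0,0,0,0,60],[68,-475,0,0,0,0,60]]]'; python3 -m jog '[[[7,-45,0,0,0,0,60],[10,-73,0,0,0,0,60],[10,-75,30,0,0,0,60],[10,-75,75,0,0,0,60],[10,-75,110,0,0,0,60],[10,-75,120,0,0,0,60],[10,-75,120,0,0,0,60]]]'; python3 - <<'E'
from h import *
st()
d=cam('wrist'); c=blob(d,.436,-.265,.035,.01,.035); print(to(c[0],c[1],.0045))
E
```

```text
time: 26.6
position: [0.4429, -0.1915, 0.203]
tool_rot: [-0.0, -3.139, -0.001]
ft_force: [1.6, -0.4, -0.4]
grip_width: 0.688
grip_force: 0.0
time: 27.3
position: [0.4328, -0.2643, 0.0826]
tool_rot: [-0.001, -3.136, -0.001]
ft_force: [0.3, -0.2, 0.4]
grip_width: 0.687
grip_force: 0.0
t 27.3 pos [ 0.4328 -0.2643  0.0826] rot [-6.0000e-04 -3.1365e+00 -9.0000e-04] ft [ 0.3 -0.2  0.4] w 59.8 gf 0.0 q [-0.34  0.19  0.92  1.99 -0.17  1.05  2.23]
1736 [ 0.4373 -0.2651  0.0156] [0.039 0.039 0.011]
[-3.1 -0.1 79.9]
```

```bash
python3 -m jog '[[[-3,0,25,0,0,0,60],[-3,0,50,0,0,0,60],[-3,0,70,0,0,0,60],[-3,0,77,0,0,0,60],[-3,0,77,0,0,0,30],[-3,0,77,0,0,0,30],[-3,0,77,0,0,0,30],[-3,0,77,0,0,0,30],[-3,0,77,0,0,0,30]]]' 25; python3 -m jog '[[[0,0,0,0,0,0,30],[0,0,-15,0,0,0,30],[0,0,-40,0,0,0,30],[0,0,-80,0,0,0,30],[0,0,-120,0,0,0,30],[0,0,-165,0,0,0,30],[0,0,-205,0,0,0,30],[0,0,-215,0,0,0,30],[0,0,-215,0,0,0,30]]]' 25; python3 -c "
from h import *
st();print(to(.438,.291,.220))"
```

```text
time: 28.25
position: [0.4388, -0.2653, 0.0088]
tool_rot: [-0.0, 3.139, -0.0]
ft_force: [-1.3, 0.3, 6.0]
grip_width: 0.447
grip_force: 25.0
time: 29.15
position: [0.4386, -0.2656, 0.2246]
tool_rot: [0.0, 3.137, -0.0]
ft_force: [0.5, -0.1, -0.3]
grip_width: 0.444
grip_force: 25.0
t 29.15 pos [ 0.4386 -0.2656  0.2246] rot [ 2.0000e-04  3.1372e+00 -0.0000e+00] ft [ 0.5 -0.1 -0.3] w 38.6 gf 25.0 q [-0.44  0.    0.95  1.81 -0.    1.32  2.08]
[  0.6 556.6   4.6]
```

```bash
python3 -m jog '[[[-3,25,0,0,0,0,30],[-10,70,0,0,0,0,30],[-20,117,0,0,0,0,30],[-30,164,0,0,0,0,30],[-35,211,0,0,0,0,30],[-35,259,0,0,0,0,30],[-35,307,0,0,0,0,30],[-32,355,0,0,0,0,30],[-25,400,0,0,0,0,30],[-18,440,0,0,0,0,30]]]' 25; python3 -m jog '[[[8,40,0,0,0,0,30],[15,80,0,0,0,0,30],[18,110,0,0,0,0,30],[18,117,0,0,0,0,30],[18,117,0,0,0,0,30]]]'; python3 -c "
from h import *
st();print(to(.438,.291,.0155))"
```

```text
time: 30.15
position: [0.4538, 0.1767, 0.2203]
tool_rot: [0.001, -3.138, 0.003]
ft_force: [0.6, -1.0, -0.5]
grip_width: 0.446
grip_force: 25.0
time: 30.65
position: [0.4366, 0.2921, 0.2205]
tool_rot: [0.003, -3.139, 0.005]
ft_force: [0.1, -0.2, 0.3]
grip_width: 0.445
grip_force: 25.0
t 30.65 pos [0.4366 0.2921 0.2205] rot [ 0.0032 -3.1391  0.0048] ft [ 0.1 -0.2  0.3] w 38.7 gf 25.0 q [-0.95  0.06  0.32  1.77 -0.02  1.32  0.95]
[ -1.9  -0.5 205. ]
```

```bash
python3 -m jog '[[[0,0,10,0,0,0,30],[0,0,40,0,0,0,30],[0,0,85,0,0,0,30],[0,0,130,0,0,0,30],[0,0,170,0,0,0,30],[0,0,196,0,0,0,30],[0,0,205,0,0,0,30],[0,0,205,0,0,0,30],[0,0,205,0,0,0,30]]]'; python3 -m jog '[[[0,0,1,0,0,0,60],[0,0,1,0,0,0,60],[0,0,1,0,0,0,60],[0,0,1,0,0,0,60],[0,0,-30,0,0,0,60],[0,0,-75,0,0,0,60],[0,0,-120,0,0,0,60],[0,0,-165,0,0,0,60],[0,0,-190,0,0,0,60],[0,0,-190,0,0,0,60]]]'; python3 - <<'E'
from h import *
s=st(); print(R.from_rotvec(s['tool_rot']).as_matrix().round(3).tolist())
d=cam('wrist','w5'); blob(d,.438,.291,.035,.018,.045)
d=cam('top','top2'); blob(d,.588,.279,.035,.018,.045);blob(d,.553,-.343,.045,.05,.1);blob(d,.536,.083,.05,.083,.1)
blob(d,.427,.0085,.05,.083,.1)
print(to(.553,-.343,.22))
E
```

```text
time: 31.55
position: [0.4388, 0.2916, 0.0185]
tool_rot: [0.002, 3.14, 0.002]
ft_force: [0.3, 0.2, -0.5]
grip_width: 0.444
grip_force: 25.0
time: 32.55
position: [0.4399, 0.2936, 0.2124]
tool_rot: [-0.0, 3.135, 0.01]
ft_force: [0.6, 0.4, -0.2]
grip_width: 0.694
grip_force: 0.0
t 32.55 pos [0.4399 0.2936 0.2124] rot [-2.0000e-04  3.1351e+00  9.6000e-03] ft [ 0.6  0.4 -0.2] w 60.4 gf 0.0 q [-0.96  0.06  0.33  1.78 -0.02  1.29  0.95]
[[-1.0, -0.0, 0.006], [-0.0, 1.0, 0.006], [-0.006, 0.006, -1.0]]
768 [0.4374 0.2931 0.0224] [0.039 0.038 0.009]
207 [0.5859 0.2784 0.0225] [0.04  0.04  0.009]
675 [ 0.5617 -0.3509  0.0691] [0.072 0.073 0.038]
208 [0.536  0.0831 0.0889] [0.063 0.063 0.011]
619 [0.4284 0.0095 0.0928] [0.057 0.057 0.014]
[-115.2 -635.2  -12.6]
```

View pics/top2.png

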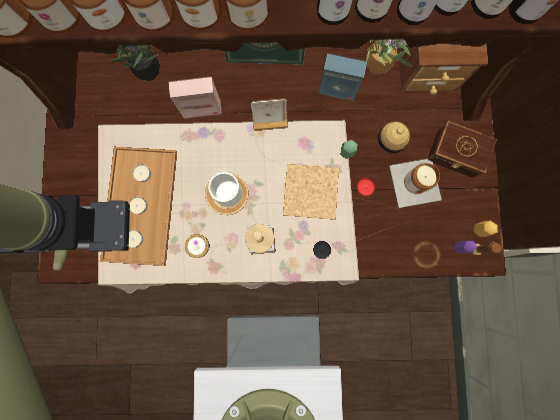

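```bash
python3 -m jog '[[[-15,-45,-8,0,0,0,87],[-30,-93,-8,0,0,0,87],[-40,-140,-8,0,0,0,87],[-50,-187,-8,0,0,0,87],[-60,-234,-8,0,0,0,87],[-70,-281,-8,0,0,4.5,87],[-80,-328,-8,0,0,9,87],[-90,-375,-8,0,0,13.5,87],[-98,-422,-8,0,0,18,87],[-105,-465,-8,0,0,22.5,87]]]'; python3 -c "
from h import *
s=st();print(to(.553,-.343,.22));print(R.from_rotvec(s['tool_rot']).as_matrix().round(3).tolist())"
```

```text
time: 33.65
position: [0.5416, -0.1751, 0.2138]
tool_rot: [-0.618, -3.078, 0.001]
ft_force: [0.4, 1.2, 0.2]
grip_width: 0.999
grip_force: 0.0
t 33.65 pos [ 0.5416 -0.1751  0.2138] rot [-6.1840e-01 -3.0775e+00  1.0000e-03] ft [0.4 1.2 0.2] w 86.9 gf 0.0 q [-0.44  0.19  0.8   1.69 -0.14  1.32  1.56]
[ -75.3 -150.5   -6.2]
[[-0.922, 0.386, -0.003], [0.386, 0.922, -0.0], [0.002, -0.001, -1.0]]
```

```bash
python3 -m jog '[[[-15,-30,0,0,0,5,87],[-34,-68,0,0,0,10,87],[-52,-105,0,0,0,15,87],[-68,-138,0,0,0,20,87],[-75,-149,0,0,0,22,87],[-75,-149,0,0,0,22,87],[-75,-149,0,0,0,22,87]]]'; python3 - <<'E'
from h import *
s=st();print(R.from_rotvec(s['tool_rot']).as_matrix().round(3).tolist())
d=cam('wrist'); P=cloud(d); m=(abs(P[...,0]-.553)<.05)&(P[...,1]>-.39)&(P[...,1]<-.3)&(P[...,2]>.075)&(P[...,2]<.1); q=P[m][:,:2].astype(np.float32); print(len(q),cv2.minEnclosingCircle(q),np.median(P[m][:,2])); c=cv2.minEnclosingCircle(q)[0]
print(to(c[0],c[1],.045))
E
```

```text
time: 34.35
position: [0.5549, -0.3377, 0.2142]
tool_rot: [-1.186, -2.906, -0.002]
ft_force: [0.5, 0.1, -0.3]
grip_width: 1.002
grip_force: 0.0
t 34.35 pos [ 0.5549 -0.3377  0.2142] rot [-1.1861e+00 -2.9064e+00 -1.7000e-03] ft [ 0.5  0.1 -0.3] w 87.2 gf 0.0 q [-0.15  0.43  0.89  1.49 -0.34  1.39  1.55]
[[-0.714, 0.7, -0.002], [0.7, 0.714, 0.002], [0.003, 0.0, -1.0]]
657 ((0.5545474886894226, -0.3441026210784912), 0.027846956625580788) 0.08062467396076381
[ -4.7  -5.8 169.5]
```

```bash
python3 -m jog '[[[-4,-4,25,0,0,0,87],[-4,-5,65,0,0,0,87],[-4,-5,100,0,0,0,87],[-4,-5,110,0,0,0,87],[-4,-5,110,0,0,0,87],[-4,-5,110,0,0,0,87]]]'; python3 - <<'E'
from h import *
s=st();print(to(.5543,-.344,.038))
E
```

```text
time: 35.0
position: [0.5556, -0.3455, 0.1073]
tool_rot: [1.187, 2.906, 0.0]
ft_force: [0.7, -0.0, 1.3]
grip_width: 1.0
grip_force: 0.0
t 35.0 pos [ 0.5556 -0.3455  0.1073] rot [1.1865e+00 2.9063e+00 3.0000e-04] ft [ 0.7 -0.   1.3] w 87.0 gf 0.0 q [-0.11  0.52  0.84  1.6  -0.41  1.2   1.61]
[ 2.1  0.1 69.3]
```

```bash
python3 -m jog '[[[1,0.5,20,0,0,0,87],[2,0.5,42,0,0,0,87],[2,0.5,60,0,0,0,87],[2,0.5,69,0,0,0,87],[2,0.5,69,0,0,0,87],[2,0.5,69,0,0,0,50],[2,0.5,69,0,0,0,50],[2,0.5,69,0,0,0,50],[2,0.5,69,0,0,0,50],[2,0.5,69,0,0,0,50]]]' 30; python3 -m jog '[[[0,0,0,0,0,0,50],[0,0,0,0,0,0,50],[0,0,-5,0,0,0,50],[0,0,-15,0,0,0,50],[0,0,-30,0,0,0,50],[0,0,-50,0,0,0,50],[0,0,-60,0,0,0,50],[0,0,-60,0,0,0,50]]]' 30; python3 - <<'E'
from h import *
s=st();print(to(.536,-.1075,.1))
E
```

```text
time: 36.0
position: [0.5536, -0.3439, 0.0369]
tool_rot: [1.189, 2.907, 0.0]
ft_force: [0.0, 0.4, 1.1]
grip_width: 0.642
grip_force: 30.0
time: 36.8
position: [0.5544, -0.3449, 0.0991]
tool_rot: [1.188, 2.904, -0.0]
ft_force: [-0.6, 0.4, -1.9]
grip_width: 0.639
grip_force: 30.0
t 36.8 pos [ 0.5544 -0.3449  0.0991] rot [ 1.1881e+00  2.9039e+00 -2.0000e-04] ft [-0.6  0.4 -1.9] w 55.6 gf 30.0 q [-0.11  0.52  0.84  1.62 -0.41  1.19  1.61]
[179.5 156.5  -1.4]
```

```bash
python3 -m jog '[[[9,8,0,0,0,0,50],[27,23,0,0,0,0,50],[50,43,0,0,0,0,50],[74,65,0,0,0,0,50],[100,87,0,0,0,0,50],[125,109,0,0,0,0,50],[148,129,0,0,0,0,50],[167,145,0,0,0,0,50],[177,154,0,0,0,0,50],[180,157,0,0,0,0,50]]]' 30; python3 -m jog '[[[0,0,0,0,0,0,50],[0,0,10,0,0,0,50],[0,0,28,0,0,0,50],[0,0,45,0,0,0,50],[0,0,56,0,0,0,50],[0,0,59,0,0,0,50],[0,0,59,0,0,0,50]]]'; python3 - <<'E'
from h import *
s=st();print(to(.536,-.1075,.036))
E
```

```text
time: 37.8
position: [0.5339, -0.1022, 0.0955]
tool_rot: [-1.182, -2.908, -0.002]
ft_force: [0.7, -1.1, -1.5]
grip_width: 0.641
grip_force: 30.0
time: 38.5
position: [0.5345, -0.1066, 0.0371]
tool_rot: [-1.191, -2.906, 0.001]
ft_force: [0.6, 0.4, -1.7]
grip_width: 0.643
grip_force: 30.0
t 38.5 pos [ 0.5345 -0.1066  0.0371] rot [-1.1910e+00 -2.9064e+00  1.5000e-03] ft [ 0.6  0.4 -1.7] w 55.9 gf 30.0 q [-0.56  0.36  0.83  1.94 -0.31  0.98  1.2 ]
[-1.7  0.4  1.1]
```

```bash
python3 -m jog '[[[0,0,1.5,0,0,0,50],[0,0,1.5,0,0,0,87],[0,0,1.5,0,0,0,87],[0,0,1.5,0,0,0,87],[0,0,1.5,0,0,0,87]]]'; python3 -m jog '[[[0,0,-20,0,0,0,87],[0,0,-60,0,0,0,87],[0,0,-105,0,0,0,87],[0,0,-140,0,0,0,87],[0,0,-150,0,0,-7,87],[0,0,-150,0,0,-14,87],[0,0,-150,0,0,-21,87],[0,0,-150,0,0,-28,87],[0,0,-150,0,0,-36,87],[0,0,-150,0,0,-44,87]]]';python3 - <<'E'
from h import *
s=st();print(R.from_rotvec(s['tool_rot']).as_matrix().round(3).tolist())
print(to(.536,.083,.18))
d=cam('top');blob(d,.535,-.107,.05,.06,.1)
E
```

```text
time: 39.0
position: [0.5353, -0.1057, 0.0365]
tool_rot: [1.189, 2.907, 0.001]
ft_force: [0.5, -1.5, 0.8]
grip_width: 0.918
grip_force: 0.0
time: 40.0
position: [0.5349, -0.1058, 0.1863]
tool_rot: [0.005, 3.141, 0.0]
ft_force: [-0.8, 0.1, 0.3]
grip_width: 1.002
grip_force: 0.0
t 40.0 pos [ 0.5349 -0.1058  0.1863] rot [4.8000e-03 3.1412e+00 4.0000e-04] ft [-0.8  0.1  0.3] w 87.1 gf 0.0 q [-0.6   0.14  0.82  1.79 -0.11  1.26  1.82]
[[-1.0, 0.003, 0.0], [0.003, 1.0, 0.0], [-0.0, 0.0, -1.0]]
[ -0.5 188.8   6.3]
none
```

```bash
python3 -m jog '[[[0,30,0,0,0,0,87],[0,75,0,0,0,0,87],[0,120,0,0,0,0,87],[0,160,0,0,0,0,87],[0,185,0,0,0,0,87],[0,189,0,0,0,0,87],[0,189,0,0,0,0,87]]]'; python3 - <<'E'
from h import *
s=st()
d=cam('wrist','w6');c=blob(d,.536,.083,.045,.083,.1);blob(d,.535,-.107,.05,.075,.1)
print(to(c[0],c[1],.04))
E
```

```text
time: 40.75
position: [0.5365, 0.0834, 0.1861]
tool_rot: [0.014, 3.142, -0.001]
ft_force: [-0.0, -1.0, 0.7]
grip_width: 1.003
grip_force: 0.0
t 40.75 pos [0.5365 0.0834 0.1861] rot [ 1.3700e-02  3.1415e+00 -8.0000e-04] ft [-0.  -1.   0.7] w 87.3 gf 0.0 q [-0.83  0.13  0.68  1.79 -0.08  1.25  1.44]
1071 [0.5367 0.0828 0.088 ] [0.063 0.063 0.01 ]
846 [ 0.5334 -0.1047  0.0793] [0.048 0.053 0.008]
[ -0.    1.  146.1]
```

```bash
python3 -m jog '[[[0,0,25,0,0,0,87],[0,0,60,0,0,0,87],[0,0,95,0,0,0,87],[0,0,125,0,0,0,87],[0,0,140,0,0,0,87],[0,0,145,0,0,0,87],[0,0,145,0,0,0,87],[0,0,145,0,0,0,55],[0,0,145,0,0,0,55],[0,0,145,0,0,0,55]]]' 30; python3 -m jog '[[[0,0,0,0,0,0,55],[0,0,0,0,0,0,55],[0,0,-5,0,0,0,55],[0,0,-20,0,0,0,55],[0,0,-40,0,0,0,55],[0,0,-70,0,0,0,55],[0,0,-100,0,0,0,55],[0,0,-118,0,0,0,55],[0,0,-118,0,0,0,55]]]' 30; python3 - <<'E'
from h import *
s=st();print(to(.551,-.345,.16))
E
```

```text
time: 41.8
position: [0.5374, 0.0835, 0.0422]
tool_rot: [0.013, 3.14, 0.002]
ft_force: [-0.0, -0.1, -0.0]
grip_width: 0.812
grip_force: 0.0
time: 42.7
position: [0.5385, 0.0835, 0.1625]
tool_rot: [0.014, 3.136, 0.004]
ft_force: [0.6, 0.6, -2.2]
grip_width: 0.735
grip_force: 30.0
t 42.7 pos [0.5385 0.0835 0.1625] rot [0.0138 3.1359 0.0041] ft [ 0.6  0.6 -2.2] w 63.9 gf 30.0 q [-0.83  0.15  0.69  1.82 -0.1   1.2   1.45]
[ -16.2 -428.4    1.5]
```

```bash
python3 -m jog '[[[-1,-10,0,0,0,0,55],[-2,-32,0,0,0,3,55],[-3,-65,0,0,0,8,55],[-4,-103,0,0,0,13,55],[-5,-142,0,0,0,18,55],[-7,-181,0,0,0,23,55],[-9,-218,0,0,0,28,55],[-10,-248,0,0,0,33,55],[-11,-268,0,0,0,38,55],[-11,-276,0,0,0,43,55]]]' 30; python3 - <<'E'
from h import *
s=st();print(to(.551,-.345,.16));print(R.from_rotvec(s['tool_rot']).as_matrix().round(3).tolist())
E
```

```text
time: 43.7
position: [0.5424, -0.1986, 0.158]
tool_rot: [-1.182, -2.909, 0.005]
ft_force: [0.3, -0.7, -1.8]
grip_width: 0.742
grip_force: 30.0
t 43.7 pos [ 0.5424 -0.1986  0.158 ] rot [-1.1816 -2.9093  0.0054] ft [ 0.3 -0.7 -1.8] w 64.6 gf 30.0 q [-0.49  0.3   0.95  1.75 -0.25  1.23  1.32]
[-108.2  -98.9   -1.6]
[[-0.717, 0.697, -0.003], [0.697, 0.717, -0.003], [0.0, -0.004, -1.0]]
```

```bash
python3 -m jog '[[[-10,-9,0,0,0,0,55],[-30,-28,0,0,0,0,55],[-55,-51,0,0,0,0,55],[-80,-74,0,0,0,0,55],[-99,-92,0,0,0,0,55],[-108,-99,0,0,0,0,55],[-108,-99,0,0,0,0,55],[-108,-99,0,0,0,0,55],[-108,-99,0,0,0,0,55]]]' 30; python3 - <<'E'
from h import *
s=st();print(to(.551,-.345,.042));print(R.from_rotvec(s['tool_rot']).as_matrix().round(3).tolist())
E
```

```text
time: 44.6
position: [0.5557, -0.3371, 0.1586]
tool_rot: [-1.161, -2.918, -0.002]
ft_force: [1.0, 0.2, -2.5]
grip_width: 0.736
grip_force: 30.0
t 44.6 pos [ 0.5557 -0.3371  0.1586] rot [-1.1611e+00 -2.9182e+00 -2.2000e-03] ft [ 1.   0.2 -2.5] w 64.0 gf 30.0 q [-0.17  0.48  0.91  1.56 -0.39  1.29  1.61]
[ -2.1  -9.1 116.6]
[[-0.727, 0.687, -0.0], [0.687, 0.727, 0.002], [0.001, 0.001, -1.0]]
```

```bash
python3 -m jog '[[[-1,-5,10,0,0,0,55],[-2,-9,30,0,0,0,55],[-2,-9,55,0,0,0,55],[-2,-9,80,0,0,0,55],[-2,-9,100,0,0,0,55],[-2,-9,110,0,0,0,55],[-2,-9,114,0,0,0,55],[-2,-9,114,0,0,0,55]]]' 30; python3 - <<'E'
from h import *
s=st();print(to(.551,-.345,.042))
d=cam('side');blob(d,.551,-.345,.05,.02,.086);blob(d,.65,-.3,.04,.02,.08)
E
```

```text
time: 45.4
position: [0.5507, -0.3467, 0.045]
tool_rot: [-1.163, -2.918, -0.0]
ft_force: [0.2, 0.2, -2.4]
grip_width: 0.735
grip_force: 30.0
t 45.4 pos [ 0.5507 -0.3467  0.045 ] rot [-1.1634 -2.9181 -0.    ] ft [ 0.2  0.2 -2.4] w 64.0 gf 30.0 q [-0.11  0.59  0.85  1.66 -0.49  1.11  1.68]
[0.9 1.5 3. ]
478 [ 0.5522 -0.3406  0.0529] [0.078 0.073 0.066]
192 [ 0.6545 -0.2924  0.042 ] [0.055 0.057 0.044]
```

```bash
python3 -m jog '[[[0.5,1,2,0,0,0,55],[0.5,1,3,0,0,0,55],[0.5,1,3,0,0,0,55],[0.5,1,3,0,0,0,87],[0.5,1,3,0,0,0,87],[0.5,1,3,0,0,0,87],[0.5,1,3,0,0,0,87]]]'; python3 -m jog '[[[0,0,-20,0,0,0,87],[0,0,-60,0,0,0,87],[0,0,-105,0,0,0,87],[0,0,-140,0,0,0,87],[0,0,-145,0,0,0,87],[0,0,-145,0,0,0,87]]]';python3 - <<'E'
from h import *
s=st()
d=cam('wrist');blob(d,.551,-.345,.045,.082,.1)
print(to(.5334,-.106,.18))
E
```

```text
time: 46.15
position: [0.5511, -0.3461, 0.0424]
tool_rot: [1.164, 2.917, -0.0]
ft_force: [-0.7, 0.0, -0.5]
grip_width: 0.973
grip_force: 0.0
time: 46.75
position: [0.5515, -0.3464, 0.1884]
tool_rot: [1.163, 2.916, 0.0]
ft_force: [-0.3, 0.7, -0.2]
grip_width: 1.001
grip_force: 0.0
t 46.75 pos [ 0.5515 -0.3464  0.1884] rot [1.1631e+00 2.9155e+00 4.0000e-04] ft [-0.3  0.7 -0.2] w 87.1 gf 0.0 q [-0.17  0.46  0.93  1.52 -0.38  1.34  1.61]
1090 [ 0.5507 -0.3446  0.0875] [0.063 0.063 0.011]
[177.6 161.9   6.8]
```

```bash
python3 -m jog '[[[20,18,0,0,0,0,87],[48,44,0,0,0,-4,87],[80,73,0,0,0,-10,87],[112,102,0,0,0,-16,87],[145,132,0,0,0,-22,87],[170,155,0,0,0,-29,87],[178,162,0,0,0,-36,87],[178,162,0,0,0,-43,87],[178,162,0,0,0,-43,87],[178,162,0,0,0,-43,87]]]'; python3 - <<'E'
from h import *
s=st();print(R.from_rotvec(s['tool_rot']).as_matrix().round(3).tolist())
d=cam('wrist');P=cloud(d); m=(abs(P[...,0]-.5334)<.05)&(abs(P[...,1]+.106)<.05)&(P[...,2]>.074)&(P[...,2]<.1); q=P[m][:,:2].astype(np.float32); c,r=cv2.minEnclosingCircle(q); print(len(q),c,r)
print(to(c[0],c[1],.037))
E
```

```text
time: 47.8
position: [0.5325, -0.1059, 0.1858]
tool_rot: [-0.019, -3.139, 0.0]
ft_force: [-0.5, 0.0, 0.5]
grip_width: 0.998
grip_force: 0.0
t 47.8 pos [ 0.5325 -0.1059  0.1858] rot [-1.8600e-02 -3.1394e+00  4.0000e-04] ft [-0.5  0.   0.5] w 86.8 gf 0.0 q [-0.6   0.14  0.81  1.79 -0.11  1.26  1.8 ]
[[-1.0, 0.012, -0.002], [0.012, 1.0, -0.0], [0.002, -0.0, -1.0]]
738 (0.5366169214248657, -0.10617417097091675) 0.02743460051715374
[ -4.2   0.2 149.1]
```

```bash
python3 -m jog '[[[-3,0,25,0,0,0,87],[-3,0,60,0,0,0,87],[-3,0,95,0,0,0,87],[-3,0,125,0,0,0,87],[-3,0,143,0,0,0,87],[-3,0,149,0,0,0,87],[-3,0,149,0,0,0,87],[-3,0,149,0,0,0,50],[-3,0,149,0,0,0,50],[-3,0,149,0,0,0,50]]]' 30; python3 -m jog '[[[0,0,0,0,0,0,50],[0,0,0,0,0,0,50],[0,0,0,0,0,0,50]]]' 30; python3 -m jog '[[[0,0,-5,0,0,0,50],[0,0,-20,0,0,0,50],[0,0,-40,0,0,0,50],[0,0,-60,0,0,0,50],[0,0,-70,0,0,0,50],[0,0,-70,0,0,0,50]]]' 30; python3 - <<'E'
from h import *
s=st();print(to(.535,.084,.108))
E
```

```text
time: 48.85
position: [0.5372, -0.1059, 0.0391]
tool_rot: [0.014, 3.14, 0.001]
ft_force: [0.8, -0.2, 0.3]
grip_width: 0.81
grip_force: 0.0
time: 49.15
position: [0.5367, -0.106, 0.0386]
tool_rot: [0.014, 3.141, -0.0]
ft_force: [-0.9, -0.1, 2.8]
grip_width: 0.644
grip_force: 30.0
time: 49.75
position: [0.5375, -0.106, 0.1099]
tool_rot: [0.013, 3.138, 0.001]
ft_force: [-0.2, 0.4, -1.9]
grip_width: 0.641
grip_force: 30.0
t 49.75 pos [ 0.5375 -0.106   0.1099] rot [1.3400e-02 3.1381e+00 9.0000e-04] ft [-0.2  0.4 -1.9] w 55.8 gf 30.0 q [-0.56  0.24  0.8   1.87 -0.19  1.11  1.87]
[  4.1 189.9   2. ]
```

```bash
python3 - <<'E'
from h import *
for n in('top','wrist'):
    d=cam(n); P=cloud(d); hsv=cv2.cvtColor(d['image'],cv2.COLOR_RGB2HSV).astype(int)
    m=((abs(P[...,0]-.535)<.065)&(abs(P[...,1]-.084)<.065)&(hsv[...,1]>95)&(hsv[...,0]<22)&(P[...,2]<.02)).astype(np.uint8)
    m=cv2.morphologyEx(m,cv2.MORPH_OPEN,np.ones((3,3)))
    k,l,s,c=cv2.connectedComponentsWithStats(m); i=1+np.argmax(s[1:,4]); v,u=np.nonzero(l==i); p=ray(d,u,v,.006)[:,:2].astype(np.float32); print(n,len(p),cv2.minEnclosingCircle(p),p.mean(0))
E
python3 -m jog '[[[1,10,0,0,0,0,50],[1,32,0,0,0,0,50],[2,62,0,0,0,0,50],[2,95,0,0,0,0,50],[3,128,0,0,0,0,50],[3,158,0,0,0,0,50],[3,180,0,0,0,0,50],[3,190,0,0,0,0,50],[3,190,0,0,0,0,50],[3,190,0,0,0,0,50]]]' 30
python3 -c "
from h import *
st(); print(to(.535,.084,.041))"
```

```text
top 632 ((0.5373599529266357, 0.08760042488574982), 0.04676657170057297) [0.53666556 0.08731373]
wrist 6933 ((0.5366342663764954, 0.08652061969041824), 0.05018721893429756) [0.5294893  0.08849018]
time: 50.85
position: [0.5346, 0.0828, 0.1077]
tool_rot: [-0.015, -3.141, 0.002]
ft_force: [-0.1, -0.5, -2.3]
grip_width: 0.641
grip_force: 30.0
t 50.85 pos [0.5346 0.0828 0.1077] rot [-1.5200e-02 -3.1408e+00  2.0000e-03] ft [-0.1 -0.5 -2.3] w 55.8 gf 30.0 q [-0.83  0.21  0.7   1.88 -0.15  1.1   1.49]
[-0.4  1.3 66.7]
```

Coaster centre is about (0.5365, 0.0865); small correction while lowering.

```bash
python3 -m jog '[[[-1,3,10,0,0,0,50],[-1,3,28,0,0,0,50],[-1,3,46,0,0,0,50],[-1,3,58,0,0,0,50],[-1,3,64,0,0,0,50],[-1,3,66,0,0,0,50],[-1,3,66,0,0,0,50],[-1,3,66,0,0,0,50]]]'; python3 -c "
from h import *
st(); print(to(.5365,.0865,.0405))"
```

```text
time: 51.65
position: [0.5367, 0.0872, 0.0428]
tool_rot: [0.014, 3.14, 0.001]
ft_force: [-0.3, -0.1, -2.4]
grip_width: 0.642
grip_force: 30.0
t 51.65 pos [0.5367 0.0872 0.0428] rot [1.3800e-02 3.1402e+00 8.0000e-04] ft [-0.3 -0.1 -2.4] w 55.9 gf 30.0 q [-0.8   0.3   0.67  1.93 -0.23  0.98  1.54]
[ 0.2 -0.7  2.3]
```

```bash
python3 -m jog '[[[0,0,1,0,0,0,50],[0,0,2.3,0,0,0,50],[0,0,2.3,0,0,0,50],[0,0,2.3,0,0,0,87],[0,0,2.3,0,0,0,87],[0,0,2.3,0,0,0,87],[0,0,2.3,0,0,0,87]]]'; python3 -m jog '[[[0,0,-20,0,0,0,87],[0,0,-60,0,0,0,87],[0,0,-105,0,0,0,87],[0,0,-150,0,0,0,87],[0,0,-180,0,0,0,87],[0,0,-180,0,0,0,87]]]'; python3 -m jog '[[[0,-30,0,0,0,0,87],[0,-75,0,0,0,0,87],[0,-120,0,0,0,0,87],[0,-140,0,0,0,0,87],[0,-140,0,0,0,0,87]]]'; python3 - <<'E'
from h import *
st(); d=cam('side','side9'); d=cam('top','top9'); blob(d,.5365,.0865,.04,.075,.1);blob(d,.551,-.345,.036,.083,.1)
for x,y in((.586,.279),(.512,.286),(.437,.293)): blob(d,x,y,.035,.018,.045)
d=cam('wrist'); blob(d,.4277,.009,.04,.09,.2); blob(d,.5365,.0865,.04,.075,.1)
E
```

```text
time: 52.35
position: [0.536, 0.0872, 0.0397]
tool_rot: [0.014, 3.141, 0.0]
ft_force: [0.5, 0.2, -0.5]
grip_width: 0.918
grip_force: 0.0
time: 52.95
position: [0.5389, 0.0875, 0.2246]
tool_rot: [0.014, 3.133, 0.006]
ft_force: [0.4, 0.4, 0.5]
grip_width: 1.004
grip_force: 0.0
time: 53.45
position: [0.5338, -0.0575, 0.2191]
tool_rot: [-0.025, -3.141, 0.002]
ft_force: [0.0, 0.1, 0.0]
grip_width: 0.997
grip_force: 0.0
t 53.45 pos [ 0.5338 -0.0575  0.2191] rot [-2.4900e-02 -3.1407e+00  2.0000e-03] ft [0.  0.1 0. ] w 86.7 gf 0.0 q [-0.72  0.09  0.83  1.76 -0.07  1.32  1.68]
159 [0.5351 0.0871 0.0821] [0.054 0.055 0.014]
252 [ 0.5501 -0.344   0.0891] [0.064 0.064 0.012]
205 [0.5857 0.2783 0.0223] [0.038 0.039 0.009]
217 [0.5114 0.2855 0.0222] [0.037 0.039 0.008]
218 [0.4367 0.2933 0.0227] [0.038 0.039 0.009]
3831 [0.4289 0.0093 0.1339] [0.059 0.059 0.088]
788 [0.5358 0.086  0.0806] [0.053 0.053 0.011]
```

View pics/top9.png

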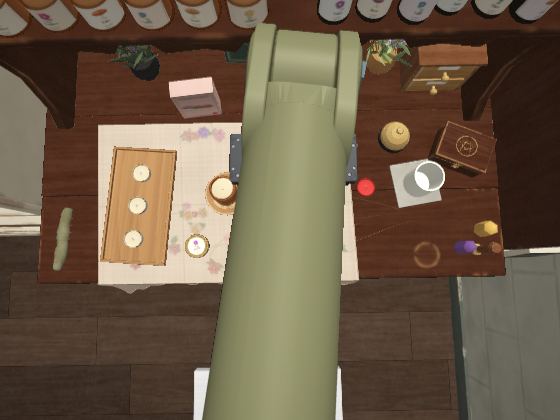

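View pics/side9.png

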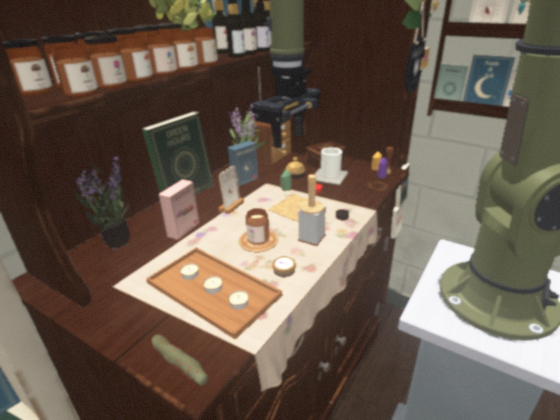

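The pictures show the candle on the wooden coaster (top 222,190), the pot on the stone one (430,178), three tealights in the tray (133–141, 173–239), and the brush in its holder (side 312,210).

```bash
python3 -m jog '[[[0,0,0,0,0,0,87],[0,0,0,0,0,0,87],[0,0,0,0,0,0,87],[0,0,0,0,0,0,87],[0,0,0,0,0,0,87]]]'; python3 -c "
from bench import ctrl
print(ctrl.close_job())"
```

```text
time: 54.1
position: [0.5348, -0.0526, 0.2198]
tool_rot: [0.013, 3.141, 0.0]
ft_force: [0.7, 0.1, 1.1]
grip_width: 0.996
grip_force: 0.0
the job is handed in; nothing more can be done
None
```

I handed the job in at 54 s of the 210 s allowed. The pot was brushed three strokes, the brush is back in its holder, the candle jar and pot are swapped onto their proper coasters, and the three tealights I could find are in the tray; the hand-in gave no verdict, so success is not confirmed.

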